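Free the hooked box lid and put the sanding block away

ROBOT

A 6-joint arm with a two-finger parallel gripper is mounted at the origin on a cart in front of the work surface, level with it; the furniture and walls round the work are solid. World frame = base frame: x ahead of the robot, y to its left, z up, the work surface at z = 0. Lengths are in mm, angles in rad, forces in N, time in s.
With the tool pointing down it reaches from about 250 to 775 mm from the base axis. Payload 8.9 kg.
Tool frame: the origin (TCP) lies midway between the tips of the shut fingers; the grasp point (between the pads) lies 19 mm behind it (r.tcp_to_grasp is the z of the grasp point in the tool frame, in mm); z points along the fingers, y is the direction in which the jaws open and shut (so a half turn about z gives the same grasp; the last joint's range is limited). The gripper opens to 85 mm and grips with 20 to 120 N. Pads are 22 mm wide; open, the fingers measure 114 mm over their backs; the gripper's body (76 mm by 85 mm) begins 54 mm behind the grasp point. The pads swing forward as they close: fully open they stand 13 mm farther back than shut.
Start: joints at [-1.412, 0.291, -0.153, 1.127, 0, 1.431], TCP at [154.046, -501.89, 231.305] pointing down, gripper open.
Joint ranges: [-2.52, 2.52], [-0.91, 1.74], [-1.3, 1.37], [-1.96, 2.02], [-1.52, 1.47], [-3.14, 3.14]. Speed limits (rad/s): [2.22, 2.22, 2.79, 3.14, 3.14, 3.14].

INTERFACE

Orientations are given as [roll, pitch, yaw] about the fixed x, y, z axes, in that order (R = Rz(yaw) Ry(pitch) Rx(roll)).
In Python, from rig import r, inverse_kinematics, vision gives the robot as it stands. Calls block until the motion is done:
- r.move_pose(position, orientation): joint-space move of the TCP to a pose.
- r.move_straight(position, rot=None, max_speed=150, until_force=None): straight line of the TCP; rot=None keeps the orientation; max_speed is the mean speed in mm/s. With until_force (N) it stops when the force on the tool has changed by that much, and returns True; else False.
- r.set_joints(angles): joint-space move.
- r.gripper_to(opening): finger opening in mm; the grip force is fixed at half the most; returns when the fingers have stopped.
- r.dwell(seconds).
- inverse_kinematics(position, orientation): joint angles nearest the present ones, or None.
- vision.read_camera(name): name is "side" or "top" or "wrist"; returns the picture (400x640x3 uint8, red, green, blue); there is no depth.
- vision.calibration(name): a dict with "camera_matrix" (3x3 intrinsics, pixels), "dist" ([k1, k2, p1, p2, k3] as OpenCV has them; the pictures are not rectified), "cam_to_world" (4x4, takes a point from camera to world coordinates). Camera axes: x right, y down, z forward; pixel columns grow to the right and rows downward; lengths in mm; the calibration is good to about 2 mm. A picture is of the moment at which its call begins: read the wrist's pose just before it. calibration takes no time and is no camera call; for the wrist camera it gives the pose at the moment of the call.
A pose or a line that the arm cannot do raises r.Unreachable and nothing moves.
- r.finish_job(): hands the job in, once; it reports no verdict.
Trained networks look in the newest picture that a camera, given by its name, has taken for a name from the list of things; names that differ only in an ending like _2 or _b are one class to them, and where a whole thing is asked for, a point or a joint stands for the part that bears it (a point fixed in the world has none). Each returns a list of dicts, best first, with "p" (0 to 1); they miss things now and then, are a little off and sometimes report something else, mostly with a low value. They report only what shows in the picture. A call takes as long as a camera call. They do not tell look-alikes from the thing itself.
- vision.look_for(thing, camera): "bbox" ([left, top, width, height] in pixels, round what is visible of it).
- vision.outline_of(thing, camera): "region" (400x640 bool, what is visible of it) and "bbox" ([left, top, width, height] in pixels, round what is visible of it).
Readings, each from a call of its own:
- r.read_t(): time.
- r.read_joints(): joint angles.
- r.read_qd(): joint speeds.
- r.read_joint_torque(): joint torques, N m.
- r.read_tcp_pos(): TCP position.
- r.read_tcp_rot(): TCP orientation.
- r.read_contact_force(): force on the tool from outside, world axes, zero at the start.
- r.read_torque(): the same for the moment, N m.
- r.read_opening(): finger opening in mm.
Only numpy, scipy, OpenCV 4.12 (cv2) and the standard library are available. Lean on these libraries where they do the work, as an engineer would, in place of code of your own. Each camera call takes 0.05 s, during which the arm holds its last target. There are 200 camera calls.

TASK

Put the brown sanding block away in the plywood box before the planer is started. Press the red pad of the sprung hook down between its two guard cheeks so that the lid springs open, and let the hook go. Then lower the block gently until you feel it meet the rubber mat in the box, which may lie high or low, leave it lying flat there without dropping it or ramming it down, and leave the lid open.

Things in the scene. Friction and masses are not known exactly. Their poses are not given: they have to be found in the camera images.
- chest: Plywood box, fixed to the table: outside 170 (x) by 160 (y) by 95 (z) mm, walls 5 mm, closed by a lid. Origin: centre of its underside; x points from the front (latch side, towards the robot) to the hinge side, z up. From the middle of its front wall the latch stands out 80 mm: two steel guard cheeks 4 mm thick, tops 95 mm above the table, the hook's tail lying between them.
- chest_mouth (a point): Centre of the box's mouth, 95 mm above the table, level with the rim; clear width 160 mm along the box's x, 150 mm along its y; axes as the box. Below it a level black rubber mat on boards fills the whole plan; its top lies at an unknown height, 20 to 60 mm above the table. It gives 1 mm per 4 N, at most 5 mm.
- hook_pad (a point): Centre of the top of the red press pad, 28 by 28 mm, on the steel hook's tail, 52 mm in front of the box's front wall, 79 mm above the table at rest. It lies 16 mm below the tops of the guard cheeks, in the middle of the 40 mm gap between them (along the box's y; open above and in front). Its axes equal the box's at rest.
- hook (a joint): Turn of the hook about its pin, rad: 0 at rest (nose over the lid's front edge), grows as the pad is pressed down, 0.32 at the stop. The nose clears the lid at about 0.2, when the pad has gone down 9 mm (15 mm at the stop); that takes about 7 N straight down, 9 N at the stop. A spring returns it.
- lid (a joint): Opening of the lid, rad: 0 shut, 1.85 the stop. Once the hook clears it a spring lifts its front edge with about 2.5 N; it stands open by itself past 1.6 in about 2 s, leaning back beyond the far wall, its edge about 270 mm above the table. It may rest against a hand above the latch, and follows as the hand leaves upward or towards the robot.
- lid_edge (a point): Middle of the lid's front edge, on its upper face (the lid is 170 by 160 by 8 mm, plywood).
- sanding_block: Cork-brown sanding block, 51 (x) by 78 (y) by 30 (z) mm, loose, lying flat on the left part of the table. Origin: centre of its underside; z up. Grip it across its 51 mm width (x).
Things that resemble listed ones, but are neither listed nor needed, are in the scene too. What is shaped like the sanding_block but green is not meant.

How it is judged:
By the outcome, as a careful person would: the job done as asked, in the order asked, and still so for the second after the job is handed in, with the robot touching nothing.
It also fails if it takes over 64 s, if anything falls off the work surface, if the arm or the gripper's body presses on something with over 40 N, if the wrist force passes 120 N, or if a joint passes its speed limit or range.

## Working session

There is one attempt and no reset: what is moved stays moved. The work goes in short steps, each a Python script; the robot and the scene stay as the last script left them, time stands still between calls to the robot, and variables do not carry over. Pictures are saved under pics/ and viewed, about 8 in all and at most 12, crops included, and the job is handed in when it is done.

```bash
ls; mkdir -p pics; python3 - <<'E'
from rig import r, vision
import cv2, numpy as np
for c in ("top","side"):
    im=vision.read_camera(c); cv2.imwrite(f"pics/{c}0.png",im[:,:,::-1])
    K=vision.calibration(c); print(c,np.round(K["camera_matrix"],1).tolist(),np.round(K["dist"],3),np.round(K["cam_to_world"],3).tolist())
    for t in ("chest","hook_pad","sanding_block","lid"):
        print(c,t,[(np.round(d["p"],2),d["bbox"]) for d in vision.look_for(t,c)][:4])
print(r.read_t())
E
```

```text
pics
top [[515.1, 0.0, 312.6], [0.0, 515.1, 195.6], [0.0, 0.0, 1.0]] [-0.126  0.     0.     0.     0.   ] [[-0.036, -0.976, 0.216, 212.261], [-0.999, 0.035, -0.008, 189.773], [-0.0, -0.216, -0.976, 1814.629], [0.0, 0.0, 0.0, 1.0]]
top chest [(np.float64(0.77), [395.1, 162.9, 58.4, 81.4])]
top hook_pad [(np.float64(0.63), [413.7, 214.5, 9.6, 21.8]), (np.float64(0.62), [394.8, 162.5, 58.9, 80.4])]
top sanding_block [(np.float64(0.86), [275.8, 223.4, 22.7, 25.3]), (np.float64(0.62), [152.2, 221.7, 29.5, 22.9])]
top lid [(np.float64(0.63), [401.1, 166.2, 51.4, 55.2])]
side [[435.0, 0.0, 317.2], [0.0, 435.0, 198.1], [0.0, 0.0, 1.0]] [-0.006  0.     0.     0.     0.   ] [[-0.956, -0.088, 0.279, 95.926], [-0.292, 0.344, -0.893, 1774.115], [-0.017, -0.935, -0.354, 728.278], [0.0, 0.0, 0.0, 1.0]]
side chest [(np.float64(0.55), [321.0, 160.7, 58.0, 37.2])]
side hook_pad []
side sanding_block [(np.float64(0.82), [285.2, 275.0, 30.7, 22.2]), (np.float64(0.56), [332.3, 221.8, 22.9, 15.0]), (np.float64(0.53), [319.6, 255.8, 17.8, 24.0])]
side lid [(np.float64(0.66), [320.0, 165.1, 42.6, 11.1])]
0.5
```

```bash
python3 - <<'E'
import cv2
t=cv2.imread("pics/top0.png");s=cv2.imread("pics/side0.png")
cv2.imwrite("pics/top0c.png",cv2.resize(t[130:280,120:480],(800,333),interpolation=cv2.INTER_CUBIC))
cv2.imwrite("pics/side0b.png",s)
E
```

```text
(no output)
```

View pics/top0c.png

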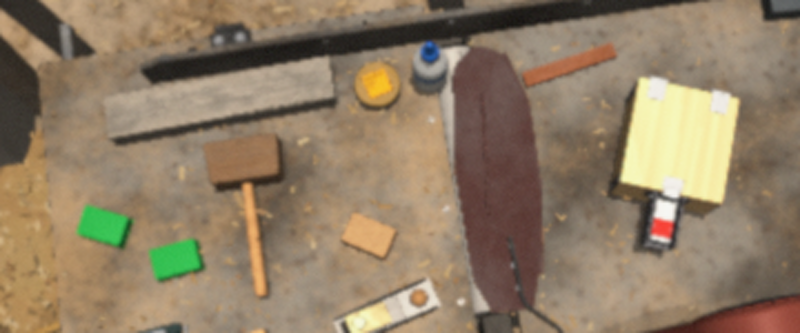

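View pics/side0.png

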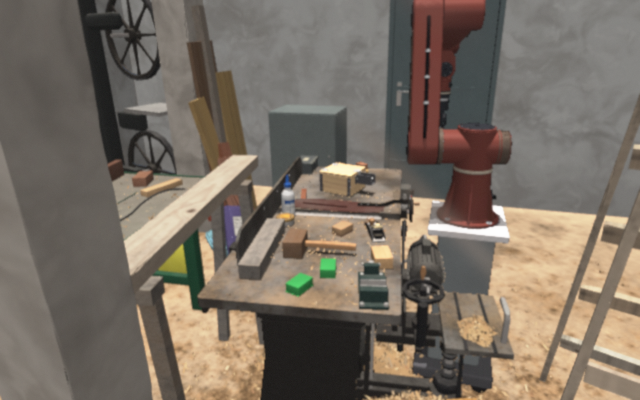

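The top view shows the block at about full px (286,236), the chest at the right with its red pad at about (418,233), and two green decoys at the left. Next I compute coarse positions and look with the wrist camera.

```bash
cat > h.py <<'E'
from rig import r, inverse_kinematics, vision
import cv2, numpy as np
def ray(cal,px):
    K=np.array(cal["camera_matrix"]);d=np.array(cal["dist"]);T=np.array(cal["cam_to_world"])
    n=cv2.undistortPoints(np.array(px,float).reshape(-1,1,2),K,d).reshape(-1,2)
    v=np.c_[n,np.ones(len(n))]@T[:3,:3].T
    return T[:3,3],v
def onz(cal,px,z):
    o,v=ray(cal,px); return o+v*((z-o[2])/v[:,2])[:,None]
def proj(cal,P):
    T=np.linalg.inv(np.array(cal["cam_to_world"]))
    return cv2.projectPoints(np.array(P,float).reshape(-1,1,3),cv2.Rodrigues(T[:3,:3])[0],T[:3,3],np.array(cal["camera_matrix"]),np.array(cal["dist"]))[0].reshape(-1,2)
def red(im):
    h=cv2.cvtColor(im,cv2.COLOR_RGB2HSV); return (((h[:,:,0]<6)|(h[:,:,0]>174))&(h[:,:,1]>170)&(h[:,:,2]>120)).astype(np.uint8)
E
python3 - <<'E'
from h import *
c=vision.calibration("top")
f=lambda p:[(120+x*.45,130+y*.45) for x,y in p]
print("pad",onz(c,f([(662,228)]),79).round())
L=onz(c,f([(640,78),(738,97),(718,213),(617,195)]),103);print("lid",L.round(),L.mean(0).round())
print("blk",onz(c,f([(369,235),(354,213),(397,232),(382,257),(341,238)]),30).round())
print("planerboard",onz(c,f([(480,50),(540,180),(500,310),(455,150)]),40).round())
T=vision.calibration("wrist")["cam_to_world"];print(np.round(T,2),r.read_tcp_rot())
B=onz(c,f([(397,140)]),0)
E
```

```text
pad [[ 454. -179.   79.]]
lid [[ 687. -158.  103.]
 [ 652. -310.  103.]
 [ 470. -262.  103.]
 [ 504. -108.  103.]] [ 578. -209.  103.]
blk [[467. 274.  30.]
 [503. 296.  30.]
 [470. 230.  30.]
 [431. 254.  30.]
 [464. 318.  30.]]
planerboard [[761.  86.  40.]
 [543.   1.  40.]
 [341.  74.  40.]
 [596. 133.  40.]]
[[ 2.9000e-01 -9.1000e-01 -2.8000e-01  2.2665e+02]
 [-9.6000e-01 -2.8000e-01 -9.0000e-02 -4.7935e+02]
 [-0.0000e+00  3.0000e-01 -9.6000e-01  3.7301e+02]
 [ 0.0000e+00  0.0000e+00  0.0000e+00  1.0000e+00]] [-3.14153507e+00 -1.27603279e-05  2.97790617e-01]
```

```bash
python3 - <<'E'
from h import *
print(inverse_kinematics([454,-179,330],[np.pi,0,1.31]),inverse_kinematics([454,-179,70],[np.pi,0,1.31]))
r.gripper_to(0)
r.move_pose([480,-185,330],[np.pi,0,1.31])
c=vision.calibration("wrist");im=vision.read_camera("wrist");cv2.imwrite("pics/w1.png",im[:,:,::-1]);np.save("w1.npy",np.array(c["cam_to_world"]))
print(np.round(c["camera_matrix"],1).tolist(),c["dist"])
n,l,s,ce=cv2.connectedComponentsWithStats(red(im))
for i in range(1,n):
    if s[i,4]>60: print(s[i],ce[i],onz(c,ce[i],79).round(1))
for t in("hook_pad","lid","hook"): print(t,[(np.round(d["p"],2),d["bbox"]) for d in vision.look_for(t,"wrist")])
print(r.read_t(),r.read_joints())
E
```

```text
[-0.52550208  0.18410732 -0.03571942  1.35096959  0.          1.30609057] [-0.52550208  0.38107087 -0.49454005  0.69518541  0.          1.30609057]
[[336.8, 0.0, 320.7], [0.0, 336.8, 191.1], [0.0, 0.0, 1.0]] [0.01783142 0.         0.         0.         0.        ]
hook_pad [(np.float64(0.58), [279.6, 136.9, 72.9, 32.0])]
lid [(np.float64(0.71), [341.6, 82.1, 169.0, 146.0])]
hook [(np.float64(0.85), [281.4, 138.1, 69.6, 30.2])]
3.1667 [-5.11515449e-01  2.37247226e-01  3.14608140e-02  1.36533052e+00
 -4.34599256e-05  1.32154018e+00]
```

View pics/w1.png

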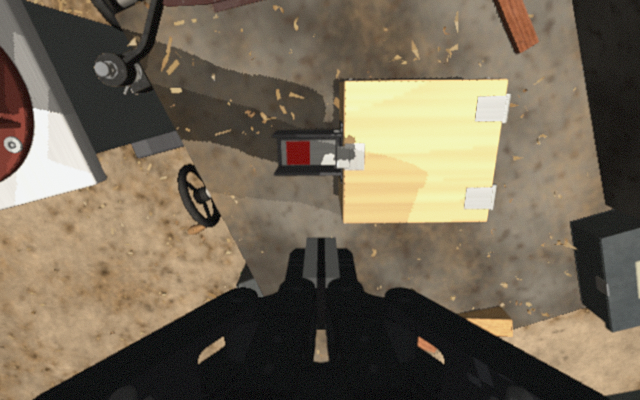

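Wrist view: pad at about (298,153) between the cheeks (278–340, 135–172), lid corners near (344,80), (508,79), (488,222), (343,223).

```bash
python3 - <<'E'
from h import *
im=vision.read_camera("wrist");c=vision.calibration("wrist")
h=cv2.cvtColor(im,cv2.COLOR_RGB2HSV)
m=(((h[...,0]<8)|(h[...,0]>172))&(h[...,1]>170)&(h[...,2]>70)).astype(np.uint8);m[:,:260]=0;m[:130]=0;m[180:]=0
n,l,s,ce=cv2.connectedComponentsWithStats(m);i=1+s[1:,4].argmax();print(s[i],ce[i])
p=onz(c,ce[i],79);print("pad",p.round(1))
L=onz(c,[(344,80),(508,79),(488,222),(343,223)],103);print(L.round(1),L.mean(0).round(1))
for a,b in((0,1),(1,2),(3,2),(0,3)):
    d=L[b]-L[a];print(a,b,np.linalg.norm(d).round(1),np.arctan2(d[1],d[0]).round(3))
y=(h[...,0]>15)&(h[...,0]<35)&(h[...,1]>70)&(h[...,2]>150);y=y.astype(np.uint8)
n,l,s,ce=cv2.connectedComponentsWithStats(y);i=1+s[1:,4].argmax();k=cv2.approxPolyDP(cv2.convexHull(np.argwhere(l==i)[:,::-1].astype(np.int32)),8,True);print(k.reshape(-1,2).tolist())
# cheeks dark
cp=onz(c,[(277,135),(277,173),(340,132),(340,175)],95);print(cp.round(1))
E
```

```text
[287 142  23  23 484] [297.56818182 152.50206612]
pad [[ 454.3 -176.5   79. ]]
[[ 524.8 -112.1  103. ]
 [ 688.2 -155.5  103. ]
 [ 650.  -309.9  103. ]
 [ 485.4 -267.2  103. ]] [ 587.1 -211.2  103. ]
0 1 169.1 -0.26
1 2 159.1 -1.814
3 2 170.0 -0.254
0 3 160.1 -1.82
[[184, 148], [244, 261], [235, 286], [31, 399], [0, 398], [0, 211], [116, 148]]
[[ 439.5 -149.1   95. ]
 [ 426.6 -190.6   95. ]
 [ 508.  -164.    95. ]
 [ 496.1 -211.7   95. ]]
```

```bash
python3 - <<'E'
from h import *
o=[np.pi,0,1.318];x,y=454,-176.7
r.move_pose([x,y,150],o)
r.move_straight([x,y,90]); print(r.read_contact_force().round(1),r.read_opening())
for z in (78,74,70,67,65.5):
    hit=r.move_straight([x,y,z],max_speed=30,until_force=20); print(z,hit,r.read_tcp_pos().round(1),r.read_contact_force().round(1))
    if hit: break
r.dwell(.5)
im=vision.read_camera("wrist");cv2.imwrite("pics/w2.png",im[:,:,::-1])
r.move_straight([x,y,130],max_speed=100)
r.move_straight([x-60,y+15,260]);
r.dwell(1)
t=vision.read_camera("top");cv2.imwrite("pics/t2.png",cv2.resize(t[130:280,120:480],(800,333))[:,:,::-1])
print(r.read_contact_force().round(1),r.read_t())
E
```

```text
[0.4 0.4 0.4] -0.14190791687484128
78 False [ 454.3 -176.9   78.2] [ 0.6 -0.6  2.4]
74 False [ 454.1 -176.8   74.1] [ 0.8 -1.2  3.7]
70 False [ 454.3 -176.8   70.3] [-0.1 -0.4  6.6]
67 False [ 454.6 -177.    67.5] [0.8 0.7 8.9]
65.5 False [ 454.8 -177.1   66.1] [0.2 0.1 8.7]
[-0.2  0.7 -0.2] 9.6417
```

View pics/t2.png

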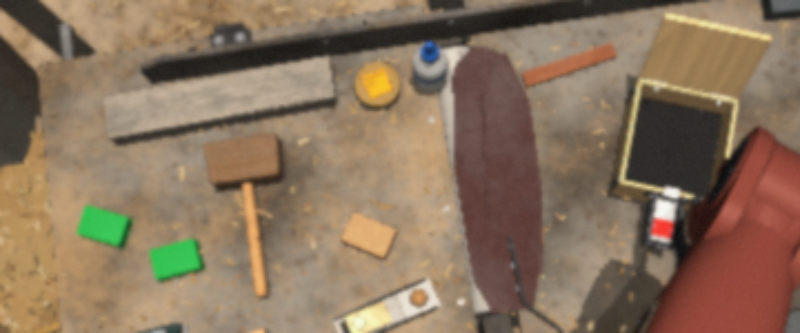

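Lid stands open and the hook looks free. Now look closely at the block.

```bash
python3 - <<'E'
from h import *
x,y=r.read_tcp_pos()[:2]
r.move_straight([x,y,320],max_speed=250)
r.move_pose([467,274,300],[np.pi,0,1.1]); r.gripper_to(85)
c=vision.calibration("wrist");im=vision.read_camera("wrist");cv2.imwrite("pics/w3.png",im[:,:,::-1])
print([(np.round(d["p"],2),d["bbox"]) for d in vision.look_for("sanding_block","wrist")])
o=vision.outline_of("sanding_block","wrist")
for d in o:
    k=cv2.findContours(d["region"].astype(np.uint8),0,2)[0];k=max(k,key=cv2.contourArea)
    b=cv2.boxPoints(cv2.minAreaRect(k)); print(d["p"],b.round(1).tolist()); w=onz(c,b,30);print(w.round(1).tolist(),w.mean(0).round(1),[np.linalg.norm(w[i]-w[i-1]).round(1) for i in range(4)],[np.arctan2(*(w[i]-w[i-1])[1::-1]).round(3) for i in range(4)])
print(r.read_t(),r.read_joints().round(2))
np.save("w3.npy",c["cam_to_world"])
E
```

```text
[(np.float64(0.57), [297.2, 114.1, 43.2, 64.1])]
0.72 [[298.0, 114.0], [340.0, 114.0], [340.0, 179.0], [298.0, 179.0]]
[[463.5, 326.4, 30.0], [508.1, 303.6, 30.0], [472.9, 231.4, 30.0], [425.6, 255.6, 30.0]] [467.5 279.3  30. ] [np.float64(80.3), np.float64(50.1), np.float64(80.3), np.float64(53.1)] [np.float64(1.08), np.float64(-0.471), np.float64(-2.025), np.float64(2.671)]
12.5917 [ 0.4   0.3   0.03  1.31 -0.    2.44]
```

View pics/w3.png

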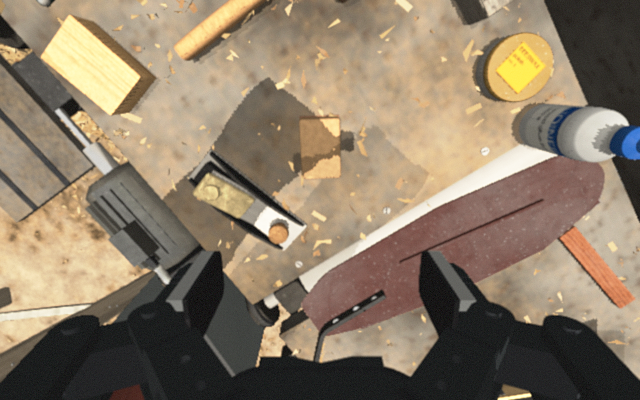

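Block at about (320,148), clear of the hand plane; jaws fit either side.

```bash
python3 - <<'E'
from h import *
o=[np.pi,0,1.097];x,y=467,278.3
r.move_pose([x,y,200],o); r.move_straight([x,y,60],max_speed=200)
print(r.move_straight([x,y,1.5],max_speed=50,until_force=12),r.read_tcp_pos().round(1))
r.gripper_to(40); print("open",r.read_opening(),r.read_contact_force().round(1))
r.move_straight([x,y,40],max_speed=80); print(r.read_opening(),r.read_contact_force().round(1))
r.move_straight([x,y,300],max_speed=250); print(r.read_opening(),r.read_contact_force().round(1),r.read_t())
r.dwell(.2)
im=vision.read_camera("wrist");cv2.imwrite("pics/w4.png",im[150:,100:540,::-1])
E
```

```text
False [467.2 278.4   1.8]
open 49.894634198702356 [-1.7 -0.5  5.6]
50.16288069729841 [ 1.1 -0.5 -0.3]
50.227024262161265 [ 0.4  0.9 -0.9] 17.4833
```

View pics/w4.png

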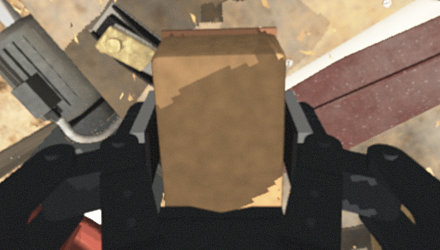

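```bash
python3 - <<'E'
from h import *
o=[np.pi,0,1.318];a=-.253
x,y=np.array([587.1,-211.2])-6*np.array([np.cos(a),np.sin(a)])
r.move_pose([490,-186,300],o)
r.move_straight([x,y,300],max_speed=200)
print(r.read_opening(),r.read_tcp_pos().round(1))
r.move_straight([x,y,110],max_speed=120)
r.move_straight([x,y,72],max_speed=50,until_force=6)
r.dwell(.2);f0=np.mean([r.read_contact_force() for _ in range(10)],0)
z=72
for k in range(3):
    hit=r.move_straight([x,y,17],max_speed=15,until_force=4)
    p=r.read_tcp_pos();r.dwell(.15);f=np.mean([r.read_contact_force() for _ in range(10)],0)-f0
    print(hit,p.round(1),f.round(1))
    if f[2]>2: break
print(r.read_t(),r.read_opening())
im=vision.read_camera("wrist");cv2.imwrite("pics/w5.png",im[:,:,::-1])
E
```

```text
50.22035067340203 [ 580.9 -208.9  299.6]
True [ 581.3 -209.7   28.4] [ 0.4 -1.1  5.9]
25.5917 50.124491613590266
```

View pics/w5.png

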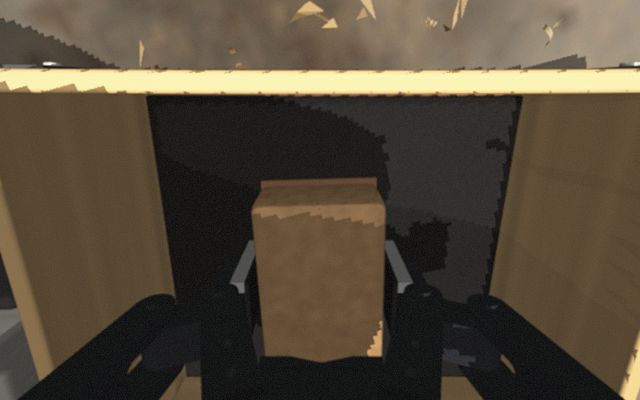

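The block is on the mat (5.9 N upward, mat top at about 28 mm), clear of the walls on the visible sides. Release gently and withdraw.

```bash
python3 - <<'E'
from h import *
x,y=r.read_tcp_pos()[:2]
r.gripper_to(66); print(r.read_opening(),r.read_contact_force().round(1))
r.move_straight([x,y,60],max_speed=50); print(r.read_contact_force().round(1))
r.move_straight([x,y,250],max_speed=150); print(r.read_contact_force().round(1))
c=vision.calibration("wrist");im=vision.read_camera("wrist");cv2.imwrite("pics/w6.png",im[:,:,::-1])
r.move_straight([x-180,y+45,280],max_speed=200)
r.dwell(.3);t=vision.read_camera("top");cv2.imwrite("pics/t6.png",cv2.resize(t[130:260,380:480],(600,780))[:600,:,::-1])
b=np.vstack([cv2.resize(im[:,:,::-1],(480,300)),cv2.resize(t[140:240,360:500],(480,300),interpolation=cv2.INTER_CUBIC)[:,:,::-1]]);cv2.imwrite("pics/f6.png",b)
print(r.read_t())
E
```

```text
66.10396855995666 [-0.6  0.7  0.6]
[-0.6 -0.1 -0.7]
[-0.2  0.2 -0.1]
29.6417
```

View pics/f6.png

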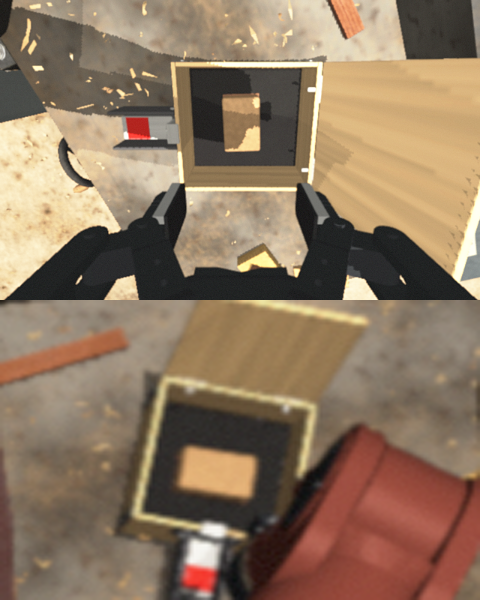

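The block lies flat and squarely in the box, the lid is open, the pad is back up between its cheeks, and the arm is clear.

```bash
python3 - <<'E'
from h import *
print(r.read_contact_force().round(1)); r.finish_job()
E
```

```text
[0.1 0.6 0.1]
the job is handed in; nothing more can be done
```

The brown sanding block is lying flat on the rubber mat in the plywood box, the lid is open, and the job is handed in. It took about 30 s of robot time.

- **Latch:** I pressed the red pad down about 13 mm with a peak of about 9 N. The lid sprang open, and I let the hook go.
- **Block:** I gripped it across its 51 mm width and lowered it at 15 mm/s until it met the mat at about 6 N, with the mat's top at roughly 28 mm. I then released it and withdrew without any contact force.
- **Last checks:** The wrist and top pictures show the block flat near the middle of the box, the lid leaning open, and the red pad back up between its cheeks. The final tool force was about 0 N. No check failed or disagreed.

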